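# Hang the reference probe on the sprung lift and latch it down in the heater block

### The job

To check the block heater's temperature, take the wireless probe out of its clear storage sleeve, hang it by its side slot on the hook of the heater's raised spring lift, fully seated, and let go of it. Then push the lift's red handle down to the bottom of its slot without forcing it, swing it left into the holding notch and let it rise there, so that the lift stays down by itself with the probe's stem in the large well. Leave the small white bottle and the red-lidded jar where they stand.

Things in the scene. Friction and masses are not known exactly. Their poses are not given: they have to be found in the camera images.
- block_heater: Light grey bench block heater, 185 mm deep (x), 215 mm wide (y), fixed. Origin: centre of its underside; its front faces its -x, z up. The top of its aluminium block, with the wells, is at z = 90 mm. At the back stands the lift housing, 205 mm wide, front face at x = +40 mm, top at z = 235 mm.
- well_mouth (a point): Centre of the large well's mouth (28 mm wide, 50 mm deep) in the top of the aluminium block.
- lift (a joint): Sprung carriage in the housing, m: 0 = up, grows downward to at most 0.075. It carries hook and handle straight down together. It takes about 6 N at first and up to 14 N at the bottom; let go, it snaps back up unless the handle sits in its notch, where it reads 0.043 to 0.059.
- hook_seat (a point): Middle of the top face of the lift's flat steel pin, right above the large well, 218 mm above the bench with the lift up. Axes as the heater's. The pin, 16 mm along y and 8 mm high, runs along x between a back shoulder (24 mm square) and a front head (20 mm square), 9 mm apart; this gap is flared on the -y side, where the strap enters, moving along the heater's +y.
- lift_handle (a joint): Sideways swing of the red handle's lever, rad: 0 = straight ahead in the channel, positive = towards the heater's +y (left seen from the front); a weak spring draws it to 0. The pivot is 107 mm behind the grip post. Resting in the notch it reads 0.25 to 0.45: the grip then stands about 35 to 45 mm to the left.
- handle_grip (a point): On the red upright grip post at the lever's front end, 20 mm thick and 58 mm tall: a point 23 mm below the post's top. A black guard disc, 31 mm wide, lies 35 mm below this point, the lever (8 mm round bar) 45 mm below it; from there it runs back through the gate plate's slot.
- probe: Wireless probe, 177 mm, 0.15 kg. Origin: stem's tip, z up the stem. Stem 10 mm thick to z = 68 mm, collar 24 mm wide to 75, steel strap 4 mm thick (x), 44 wide (y) to 127, white head 32 (x) by 36 mm (y) to 177, to be gripped. The strap's slot opens to +y: mouth z = 85 to 100 mm (y = 11 to 22), then the seat, z = 85 to 105 (y = -11 to 11): once in, the strap drops 5 mm onto the pin.
- probe_slot (a point): Middle of the upper edge of the slot's seat in the strap plate (probe z = 105 mm); it meets point hook_seat when the probe hangs home.
- probe_stand: Storage stand, fixed: dark disc 84 mm wide with a clear upright sleeve, 18 to 20 mm bore, rim 80 mm above the bench, in which the probe's stem stands with the collar on the rim. Origin: centre of the underside.
- reagent_bottle: Small white bottle, 43 mm wide, 81 mm tall, loose bystander; origin at the centre of its underside.
- red_lid_jar: White jar with red lid, 73 mm wide, 66 mm tall, loose bystander; origin at the centre of its underside.
- gate_slot (a point): Where the lever crosses the steel gate plate with the lift up. From here an 11 mm wide channel runs down to a floor; there a 12 mm high passage leads left (+y) under a 5 mm lip into a pocket with its ceiling 7 mm higher, so the lever rises 11 mm off the floor to rest. The plate is clamped anew each time: the lever meets the floor after 54 to 70 mm of travel, to be felt.
Things that resemble listed ones, but are neither listed nor needed, are in the scene too. Leave any purple look-alike of the probe alone.

How it is judged:
On the way:
1. the probe hangs by its slot on the hook of the raised lift, seated and let go (distance between probe_slot and hook_seat below 0.008 m and angle between probe's own z axis and vertical below 0.15 rad and contact force between the fingers and probe below 0.2 N and value of joint lift below 0.02 m), for 0.2 s.
At the end, for the whole second after the job is handed in: The lift stays down by itself (at least 38 mm) with its handle swung more than 0.22 rad into the notch; the probe still hangs seated on the hook (slot within 8 mm of the seat, tilted less than 0.15 rad), at rest, its tip at least 12 mm deep in the large well (value of joint lift above 0.038 m and value of joint lift_handle above 0.22 rad and distance between probe_slot and hook_seat below 0.008 m and angle between probe's own z axis and vertical below 0.15 rad and z of probe in the frame of well_mouth below -0.012 m and horizontal distance between probe and well_mouth below 0.013 m and linear speed of probe below 0.02 m/s); the robot touches nothing.
It fails at once if the handle's lever is forced against the gate plate with more than 80 N (contact force between lift_handle_c0 and gate_plate above 80 N).
It fails at once if the white bottle or the red-lidded jar is moved more than 30 mm (distance of any of reagent_bottle, red_lid_jar from where it was at the start of the episode above 0.03 m).
It also fails if it takes over 46 s, if anything falls off the work surface, if the arm or the gripper's body presses on something with over 40 N, if the wrist force passes 120 N, or if a joint passes its speed limit or range.

### The arm

A 6-joint arm with a two-finger parallel gripper is mounted at the origin on a cart in front of the work surface, level with it; the furniture and walls round the work are solid. World frame = base frame: x ahead of the robot, y to its left, z up, the work surface at z = 0. Lengths are in m, angles in rad, forces in N, time in s.
With the tool pointing down it reaches from about 0.425 to 0.95 m from the base axis. Payload 3.5 kg.
Tool frame: the origin (TCP) lies at the very end of the fingers, on their centre line; the grasp point (between the pads) lies 19 mm behind it; x points along the fingers, z is the direction in which the jaws open and shut, and the axes are right-handed (so a half turn about x gives the same grasp; the last joint's range is limited). The gripper opens to 85 mm and grips with 20 to 120 N. Pads are 22 mm wide; open, the fingers measure 114 mm over their backs; the gripper's body (76 mm by 85 mm) begins 54 mm behind the grasp point. The pads swing forward as they close: fully open they stand 13 mm farther back than shut.
Start: joints at [-1.399, 0.286, 1.577, -0, 1.279, -0.15], TCP at [0.214, -0.64, 0.231] pointing down, gripper open.
Joint ranges: [-2.77, 2.77], [-0.9, 2.22], [0.21, 2.48], [-1.53, 4.67], [0.24, 2.81], [-2.84, 2.84]. Speed limits (rad/s): [2.79, 2.79, 3.14, 3.14, 3.14, 3.14].

### API

Orientations are given as a unit quaternion [x, y, z, w].
In Python, from plant import ctrl, cams gives the robot as it stands.
- The arm moves only by the tool play_rows, never from a script. Its argument "rows" is a list of rows, each a list of 3 entries, a list of its own where there are three numbers: the opening in per cent of the stroke, from 0 (shut) to 100 (fully open), then the shift along the tool's x, y, z in units of 0.3 m (1.0 is 0.3 m), then the turn, a rotation vector about the tool's x, y, z in units of pi/2 rad (1.0 is pi/2 rad). A call has 1 to 10 rows; each row is the pose to reach, as a shift and turn from the pose commanded when the call began, along the tool's axes at that moment; what a row does not reach only later rows make up. A row lasts 1/12 s, in which the tool goes at most 41.7 mm and 7.16 degrees, less where a joint would pass 70% of its speed; a pose out of reach is approached as far as the arm can. A call with a number of a shift or a turn outside -1 to 1 is refused whole. A call with a gripper value outside its range is refused whole. The fingers move at their own pace and stop on an object; "force" is the grip in N (left out, the last holds). Time passes only in rows, so rows that repeat a pose let the fingers close. It gives the time, the measured TCP pose, the force and the opening at its end, in the units of the state.
- ctrl.get_state(): the state, without advancing time (a new reading comes with each control period).
- cams.read_camera(name): name is "scene" or "top"; returns a dict with "color" (400x640x3 uint8, red, green, blue), "fx", "fy", "cx", "cy" (pixels), "view" (4x4, takes a point from world to camera coordinates). Camera axes: x right, y down, z forward; pixel columns grow to the right and rows downward; lengths in m; the calibration is good to about 2 mm. A picture is of the moment at which its call begins. There is no depth.
- ctrl.sign_off(): hands the job in, once; it reports no verdict.
The state is a dict: "time": time; "qpos": joint angles; "dq": joint speeds; "joint_efforts": joint torques, N m; "eef_pos": TCP position; "tcp_rot": TCP orientation; "contact_force": force on the tool from outside, world axes, zero at the start; "wrist_torque": the same for the moment, N m; "opening": opening from 0.0 (shut) to 1.0 (fully open).
Only numpy, scipy, OpenCV 4.12 (cv2) and the standard library are available. Lean on these libraries where they do the work, as an engineer would, in place of code of your own. Each camera call takes 0.05 s, during which the arm holds its last target. There are 200 camera calls.

## Working session

There is one attempt and no reset: what is moved stays moved. The work goes in short steps, Python scripts to look and compute and a tool call to move; the robot and the scene stay as the last step left them, time stands still between calls to the robot, and variables do not carry over. Pictures are saved under pics/ and viewed, about 8 in all and at most 12, crops included, and the job is handed in when it is done.

Besides the shell and the picture viewer there is one more tool, called after ">>>" as name(argument=value, ...) on one line, values as JSON. play_rows: Moves the arm, as the interface text tells. Shifts and turns lie within -1 to 1; 1 stands for 0.3 m of shift or pi/2 rad of turn. Its arguments: {"type":"object","properties":{"rows":{"type":"array"},"force":{"type":"number"}},"required":["rows"]}

```bash
ls; mkdir -p pics
cat > h.py <<'E'
import numpy as np,cv2
from plant import ctrl,cams
from scipy.spatial.transform import Rotation as R
np.set_printoptions(precision=4,suppress=True)
def ray(c,u,v):
    d=np.array([(u-c['cx'])/c['fx'],(v-c['cy'])/c['fy'],1]);V=np.array(c['view']);Rt=V[:3,:3].T
    return -Rt@V[:3,3],Rt@d
def onz(c,u,v,z):
    o,d=ray(c,u,v);return o+d*(z-o[2])/d[2]
def proj(c,p):
    V=np.array(c['view']);q=V[:3,:3]@np.array(p)+V[:3,3];return np.array([c['fx']*q[0]/q[2]+c['cx'],c['fy']*q[1]/q[2]+c['cy']])
def tri(c1,p1,c2,p2):
    o,d=ray(c1,*p1);o2,d2=ray(c2,*p2)
    s=np.linalg.lstsq(np.c_[d,-d2],o2-o,rcond=None)[0];a=o+s[0]*d;b=o2+s[1]*d2
    return (a+b)/2,np.linalg.norm(a-b)
def save(c,n,box=None,k=1):
    im=c['color'][:,:,::-1]
    if box: u0,v0,u1,v1=box;im=im[v0:v1,u0:u1]
    cv2.imwrite('pics/'+n,cv2.resize(im,None,fx=k,fy=k,interpolation=cv2.INTER_CUBIC))
E
python3 - <<'E'
from h import *
for n in('scene','top'):
    c=cams.read_camera(n);save(c,n+'0.png');o,d=ray(c,320,200);print(n,c['fx'],o,d);np.save(n+'0.npy',c,allow_pickle=True)
s=ctrl.get_state();print(s)
E
```

```text
pics
scene 502.0361699725833 [-0.2013  0.8166  1.3799] [ 0.4581 -0.5028 -0.7332]
top 405.6772179069024 [ 0.4194 -0.0513  1.4259] [ 0.1049  0.0086 -0.9946]
{'time': 0.1, 'qpos': array([-1.399 ,  0.2871,  1.578 ,  0.    ,  1.2786, -0.15  ]), 'dq': array([ 0.0008, -0.0012, -0.0035, -0.0011, -0.0018,  0.0004]), 'joint_efforts': array([  0.0006, -40.7298, -29.3697,  -0.0001,   0.0035,  -0.    ]), 'eef_pos': array([ 0.2134, -0.6398,  0.2301]), 'tcp_rot': array([ 0.414 ,  0.5742, -0.4129,  0.5731]), 'contact_force': array([ 0.4918, -0.359 ,  0.2794]), 'wrist_torque': array([ 0.0085, -0.0013, -0.0354]), 'opening': 0.995992279342123}
```

View pics/scene0.png

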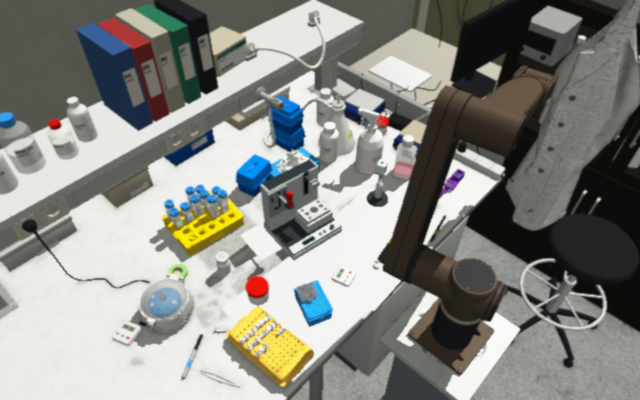

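View pics/top0.png

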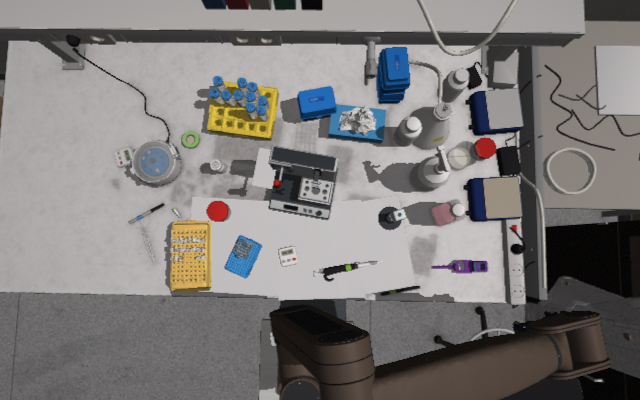

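The heater is at about scene (300,210) and top (303,182). The probe in its dark stand is at scene (378,185), top (393,215). The purple look-alike is at top (465,266). I'll zoom in on these next.

Run:
```python
from h import *
s=np.load('scene0.npy',allow_pickle=True).item();t=np.load('top0.npy',allow_pickle=True).item()
def crop(c,u0,v0,w,h,k): return cv2.resize(np.ascontiguousarray(c['color'][v0:v0+h,u0:u0+w,::-1]),None,fx=k,fy=k,interpolation=cv2.INTER_CUBIC)
a=crop(s,245,140,160,120,5);cv2.imwrite('pics/s1.png',a)
b=crop(t,250,135,160,90,5);cv2.imwrite('pics/t1.png',b)
```

```text
(no output)
```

View pics/s1.png

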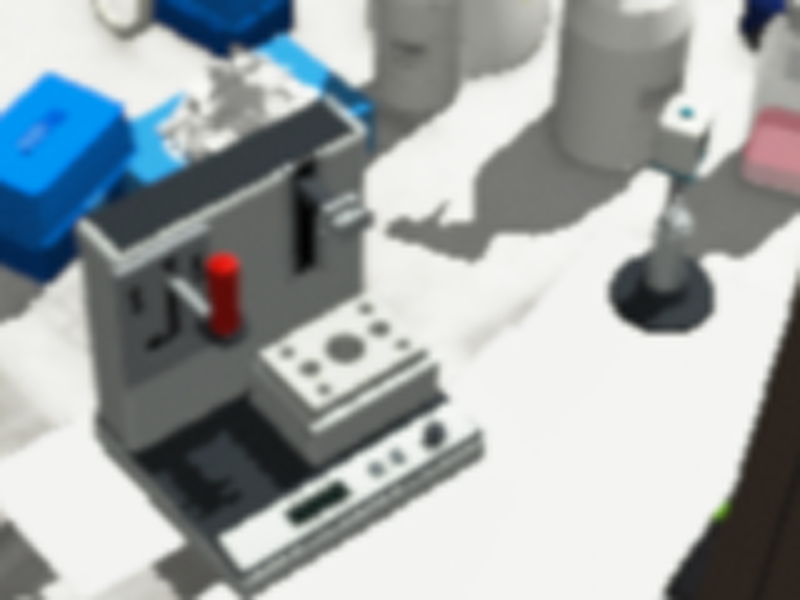

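View pics/t1.png

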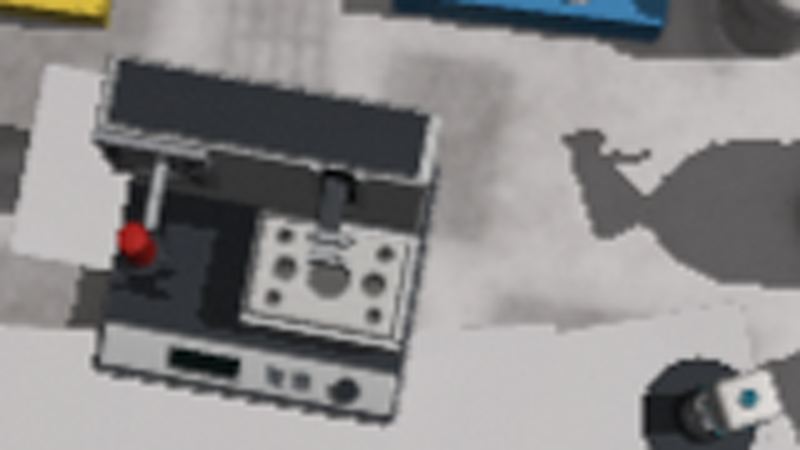

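Run:
```python
from h import *
s=np.load('scene0.npy',allow_pickle=True).item();t=np.load('top0.npy',allow_pickle=True).item()
S=lambda u,v:((u+.5)/5-.5+245,(v+.5)/5-.5+140)
T=lambda u,v:((u+.5)/5-.5+250,(v+.5)/5-.5+135)
for n,a,b,z in[('well',(347,347),(330,278),.09),('headtop',(687,112),(748,398),.189),('disc',(662,292),(700,415),.01),('redtop',(222,262),(133,238),.2)]:
    print(n,tri(s,S(*a),t,T(*b)),onz(s,*S(*a),z),onz(t,*T(*b),z))
for p in[(113,57),(440,115),(425,180),(97,138)]: print('hous',onz(t,*T(*p),.235))
def g(c,u0,v0,w,h): return cv2.resize(np.ascontiguousarray(c['color'][v0:v0+h,u0:u0+w,::-1]),None,fx=12,fy=12,interpolation=cv2.INTER_CUBIC)
cv2.imwrite('pics/p2.png',np.hstack([g(s,362,155,33,50),g(t,376,203,33,50)]))
```

```text
well (array([ 0.593 , -0.0247,  0.0868]), np.float64(0.0003174656768398671)) [ 0.5909 -0.0227  0.09  ] [ 0.5927 -0.0247  0.09  ]
headtop (array([ 0.5102, -0.2833,  0.1862]), np.float64(0.0005946661777608982)) [ 0.5083 -0.2809  0.189 ] [ 0.5102 -0.2826  0.189 ]
disc (array([ 0.5114, -0.2844,  0.0001]), np.float64(0.00041107536748193746)) [ 0.5061 -0.2766  0.01  ] [ 0.511  -0.2827  0.01  ]
redtop (array([0.5929, 0.0874, 0.2568]), np.float64(0.00038859395308694813)) [0.6333 0.0506 0.2   ] [0.6012 0.094  0.2   ]
hous [0.7052 0.1048 0.235 ]
hous [ 0.6727 -0.0913  0.235 ]
hous [ 0.6334 -0.0829  0.235 ]
hous [0.6559 0.113  0.235 ]
```

View pics/p2.png

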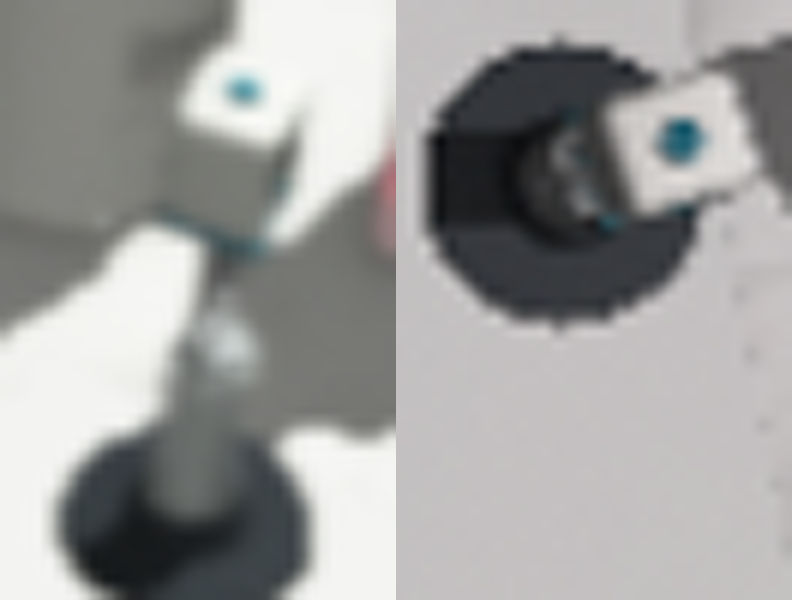

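Run:
```python
from h import *
s=np.load('scene0.npy',allow_pickle=True).item();t=np.load('top0.npy',allow_pickle=True).item()
q=R.from_quat(ctrl.get_state()['tcp_rot']).as_matrix();print(q)
base=np.array([.5105,-.2825,.012]);
ey=np.array([-.31,.95,0]);ey/=np.linalg.norm(ey);ex=np.array([ey[1],-ey[0],0])
for z in(.068,.075,.085,.1,.105,.127,.177):
    print(z,*[proj(s,base+[0,0,z]+a*ey) for a in(-.022,0,.011,.022)])
print(s['color'][168:192,372:386].mean(2).astype(int))
# head top mask in top view
im=t['color'].astype(int);m=((im.min(2)>205)).astype(np.uint8)[203:225,390:415];print(im[205:224,386:412].mean(2).astype(int))
```

```text
[[-0.0004  0.9487  0.3163]
 [ 0.0021  0.3163 -0.9487]
 [-1.      0.0003 -0.0021]]
0.068 [380.9004 179.6165] [378.8288 183.4601] [377.7814 185.4034] [376.7261 187.3613]
0.075 [381.0872 178.262 ] [379.0111 182.1063] [377.9614 184.0501] [376.9039 186.0085]
0.085 [381.3559 176.3136] [379.2734 180.159 ] [378.2204 182.1034] [377.1595 184.0624]
0.1 [381.763  173.3615] [379.6708 177.2082] [378.6129 179.1534] [377.5469 181.1133]
0.105 [381.8998 172.3695] [379.8044 176.2166] [378.7448 178.162 ] [377.6771 180.1222]
0.127 [382.5085 167.9562] [380.3986 171.8047] [379.3316 173.751 ] [378.2565 175.7122]
0.177 [383.9334 157.6241] [381.7902 161.4733] [380.706  163.4204] [379.6134 165.3828]
[[127 126 122 116 113 115 117 118 120 120 122 124 118  99]
 [127 126 123 116 113 115 117 118 118 119 119 117 107 107]
 [127 125 123 116 114 116 117 118 118 119 119 116 106 115]
 [127 125 120 112 111 115 116 118 118 118 119 118 115 141]
 [122 118 110  99 101 110 114 116 117 118 118 121 138 183]
 [116 131 137 123 107 102 104 108 112 115 118 128 166 216]
 [150 196 215 205 179 150 115  92  93 103 109 128 174 210]
 [206
[... 2370 characters left out ...]
11 213 212
  204 182 141 106  95  95  94  93]
 [ 33  50  59  51  72  89  70  57  72 131 193 207 207 208 204 190 183 179
  178 173 188 152 106  95  94  92]
 [ 25  44  53  50  81 109  85  60  58 108 180 197 184 171 162 121 135 132
  177 195 196 197 138  95  94  93]
 [ 17  38  47  48  61 108  98  71  62  87 138 150 112  80  58 124 180 192
  193 194 195 196 152 106  94  93]
 [ 24  23  34  43  46  48  36  67  71  66  65  61  60  60  60 166 193 188
  192 194 194 195 196 136  94  94]
 [ 45  29  24  28  37  42  38  40  54  59  59  59  60  60  66 167 193 177
  187 195 195 195 195 136  95  94]
 [ 58  48  38  35  37  42  47  56  58  59  59  60  60  60 107 175 193 187
  191 195 197 196 195 151 124 104]]
```

The head's edges lie at 18.4°, which already matches the tool's yaw. The strap is nearly edge-on to the scene camera, so I'll check the slot side after lifting. Approaching now.

>>> play_rows(rows=[[100,[0,1.0,-0.62],[0,0,0]],[100,[0,1.0,-0.62],[0,0,0]],[100,[0,1.0,-0.62],[0,0,0]],[100,[0,1.0,-0.62],[0,0,0]],[100,[0,1.0,-0.62],[0,0,0]],[100,[0,1.0,-0.62],[0,0,0]],[100,[0,1.0,-0.62],[0,0,0]],[100,[0,1.0,-0.62],[0,0,0]],[100,[0,1.0,-0.62],[0,0,0]],[100,[0,1.0,-0.62],[0,0,0]]], force=40)

```text
time: 0.93
eef_pos: [0.4414, -0.3652, 0.2308]
tcp_rot: [0.412, 0.575, -0.411, 0.574]
contact_force: [-0.3, -0.8, -0.5]
opening: 1.0
```

>>> play_rows(rows=[[100,[0,0.31,-0.192],[0,0,0]],[100,[0,0.31,-0.192],[0,0,0]],[100,[0,0.31,-0.192],[0,0,0]],[100,[0,0.31,-0.192],[0,0,0]],[100,[0,0.31,-0.192],[0,0,0]]])

```text
time: 1.35
eef_pos: [0.5093, -0.2847, 0.2308]
tcp_rot: [0.413, 0.574, -0.413, 0.574]
contact_force: [0.2, 0.2, -0.1]
opening: 1.0
```

Run:
```python
from h import *
s=ctrl.get_state();print(s['time'],s['eef_pos'],R.from_quat(s['tcp_rot']).as_matrix(),s['qpos'])
q=R.from_quat(s['tcp_rot']).as_matrix();print(q.T@(np.array([.5105,-.2828,.148])-s['eef_pos'])/.3)
```

```text
1.35 [ 0.5093 -0.2847  0.2308] [[-0.0011  0.9481  0.3181]
 [-0.0002  0.3181 -0.9481]
 [-1.     -0.0011 -0.0002]] [-0.6832  0.0873  1.8069 -0.0009  1.2481  0.5642]
[ 0.2761  0.0061 -0.0046]
```

>>> play_rows(rows=[[100,[0.14,0.006,-0.005],[0,0,0]],[100,[0.276,0.006,-0.005],[0,0,0]],[100,[0.276,0.006,-0.005],[0,0,0]],[0,[0.276,0.006,-0.005],[0,0,0]],[0,[0.276,0.006,-0.005],[0,0,0]],[0,[0.276,0.006,-0.005],[0,0,0]],[0,[0.276,0.006,-0.005],[0,0,0]],[0,[0.276,0.006,-0.005],[0,0,0]],[0,[0.276,0.006,-0.005],[0,0,0]]], force=40)

```text
time: 2.1
eef_pos: [0.5117, -0.2838, 0.1517]
tcp_rot: [0.413, 0.572, -0.413, 0.575]
contact_force: [-0.6, 1.4, 6.4]
opening: 0.419
```

>>> play_rows(rows=[[0,[-0.1,0,0],[0,0,0]],[0,[-0.22,0,0],[0,0,0]],[0,[-0.34,0,0],[0,0,0]],[0,[-0.39,0,0],[0,0,0]],[0,[-0.39,0,0],[-0.08,0,0]],[0,[-0.39,0,0],[-0.16,0,0]],[0,[-0.39,0,0],[-0.24,0,0]],[0,[-0.39,0,0],[-0.32,0,0]],[0,[-0.39,0,0],[-0.32,0,0]]])

```text
time: 2.85
eef_pos: [0.5104, -0.2828, 0.2657]
tcp_rot: [0.257, 0.659, -0.257, 0.659]
contact_force: [0.4, -0.0, -2.0]
opening: 0.418
```

Run:
```python
from h import *
s=ctrl.get_state();print(s['time'],s['eef_pos'],s['qpos'],s['contact_force']);print(R.from_quat(s['tcp_rot']).as_matrix())
c=cams.read_camera('scene');p=proj(c,s['eef_pos']);print(p);np.save('scene1.npy',c,allow_pickle=True)
u,v=map(int,p);save(c,'p3.png',(u-30,v-25,u+30,v+45),8)
```

```text
2.85 [ 0.5104 -0.2828  0.2657] [-0.6797  0.0606  1.771  -0.0003  1.3096  0.0642] [ 0.3887 -0.0075 -1.9983]
[[ 0.0001  0.6771  0.7359]
 [-0.0004  0.7359 -0.6771]
 [-1.     -0.0002  0.0004]]
[384.1275 144.7249]
```

View pics/p3.png

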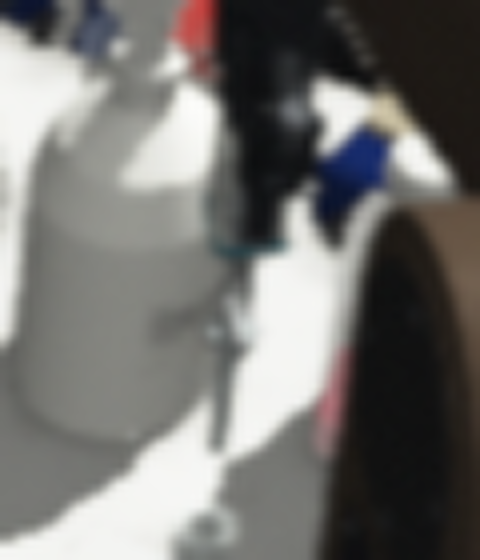

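>>> play_rows(rows=[[0,[0,0.1,-0.07],[-0.08,0,0]],[0,[0,0.2,-0.14],[-0.16,0,0]],[0,[0,0.27,-0.2],[-0.24,0,0]],[0,[0,0.27,-0.2],[-0.32,0,0]],[0,[0,0.27,-0.2],[-0.4,0,0]],[0,[0,0.27,-0.2],[-0.48,0,0]],[0,[0,0.27,-0.2],[-0.56,0,0]],[0,[0,0.27,-0.2],[-0.64,0,0]],[0,[0,0.27,-0.2],[-0.64,0,0]]])

```text
time: 3.65
eef_pos: [0.5214, -0.1826, 0.2656]
tcp_rot: [-0.091, 0.701, 0.091, 0.701]
contact_force: [0.6, 0.1, -2.7]
opening: 0.419
```

Run:
```python
from h import *
s=ctrl.get_state();print(s['time'],s['eef_pos'],s['qpos'],s['contact_force']);print(R.from_quat(s['tcp_rot']).as_matrix())
c=cams.read_camera('scene');p=proj(c,s['eef_pos']);print(p);np.save('scene2.npy',c,allow_pickle=True)
u,v=map(int,p);save(c,'p4.png',(u-30,v-25,u+30,v+45),8)
```

```text
3.65 [ 0.5214 -0.1826  0.2656] [-0.5205 -0.0099  1.8431 -0.0001  1.3082 -0.7791] [ 0.6227  0.1126 -2.7421]
[[ 0.0001 -0.2558  0.9667]
 [-0.0002  0.9667  0.2558]
 [-1.     -0.0002  0.    ]]
[362.7203 157.7821]
```

View pics/p4.png

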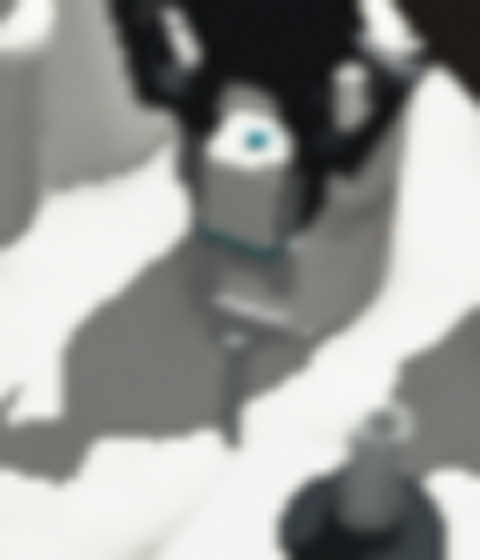

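Run:
```python
from h import *
c=np.load('scene2.npy',allow_pickle=True).item();g=c['color'].mean(2)
b=np.array([.5214,-.1826,.2656-.1517+.012]);z=np.array([.9667,.2558,0])
for h in(.08,.09,.0925,.097,.102,.11,.118,.124):
    r=[]
    for a in np.arange(-.034,.035,.004):
        u,v=proj(c,b+[0,0,h]+a*z);r.append(int(cv2.getRectSubPix(g.astype(np.float32),(1,1),(u,v))[0,0]))
    print(h,r)
print(proj(c,b+[0,0,.0925]-.022*z),proj(c,b+[0,0,.0925]+.022*z))
cv2.imwrite('pics/p5.png',cv2.convertScaleAbs(cv2.resize(np.clip((g[180:204,352:378]-50)*1.7,0,255).astype(np.uint8),None,fx=24,fy=24,interpolation=cv2.INTER_CUBIC)))
```

```text
0.08 [125, 115, 114, 110, 112, 116, 119, 121, 124, 124, 120, 112, 100, 93, 96, 103, 109, 112]
0.09 [128, 131, 132, 144, 150, 149, 150, 151, 149, 146, 136, 115, 93, 88, 90, 97, 104, 110]
0.0925 [128, 130, 132, 137, 139, 138, 137, 139, 137, 133, 126, 107, 91, 88, 90, 97, 103, 111]
0.097 [128, 129, 128, 125, 120, 117, 121, 124, 124, 121, 114, 102, 90, 89, 92, 97, 103, 125]
0.102 [128, 129, 125, 112, 99, 99, 107, 113, 112, 110, 104, 96, 89, 89, 92, 95, 109, 163]
0.11 [128, 129, 121, 104, 90, 88, 87, 87, 86, 85, 84, 85, 84, 84, 89, 105, 166, 226]
0.118 [128, 128, 122, 106, 90, 79, 75, 77, 77, 77, 77, 80, 77, 78, 92, 152, 221, 239]
0.124 [126, 128, 125, 116, 96, 80, 94, 104, 102, 105, 103, 102, 104, 98, 105, 163, 223, 240]
[367.6931 170.3948] [355.7991 166.0616]
```

View pics/p5.png

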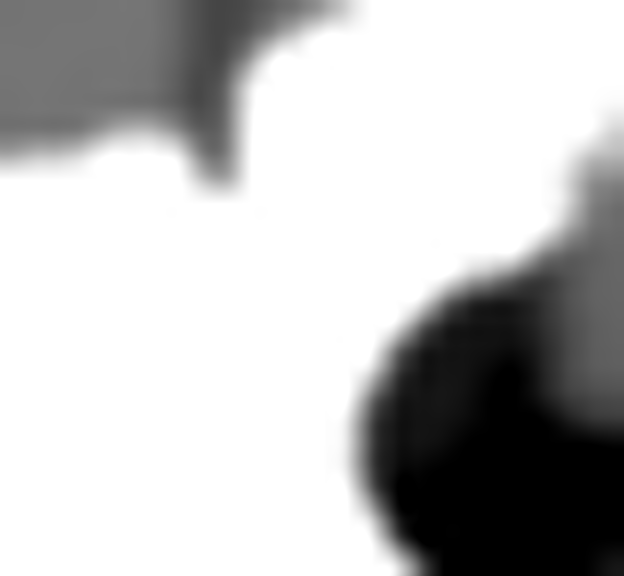

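Strap is solid on the +tool-z side (dark) and open on −z, so probe y = −tool z. Next I'll refine the heater's yaw and the hook position.

Run:
```python
from h import *
t=np.load('top0.npy',allow_pickle=True).item();s=np.load('scene0.npy',allow_pickle=True).item()
g=cv2.cvtColor(t['color'],cv2.COLOR_RGB2GRAY);u0,v0=255,135
c=cv2.resize(g[v0:225,u0:350],None,fx=4,fy=4,interpolation=cv2.INTER_CUBIC)
L=cv2.createLineSegmentDetector().detect(c)[0][:,0]
for l in L:
    if np.hypot(l[2]-l[0],l[3]-l[1])<90: continue
    p=(l+.5)/4-.5+[u0,v0,u0,v0];o=[]
    for z in(.235,.09):
        a=onz(t,*p[:2],z);b=onz(t,*p[2:],z);d=b-a;ang=np.degrees(np.arctan2(d[1],d[0]))
        o+=[a[:2],b[:2],round((ang+45)%90-45,2),round(np.hypot(*d[:2]),4)]
    print(np.round(p,1),*o)
```

```text
[297.9 198.9 329.3 204.7] [0.5472 0.0243] [ 0.5316 -0.0687] -9.51 0.0943 [0.5628 0.0335] [ 0.5453 -0.0708] -9.51 0.1058
[290.3 210.9 316.4 215.6] [0.5111 0.0459] [ 0.4987 -0.0312] -9.1 0.078 [0.5223 0.0577] [ 0.5084 -0.0287] -9.1 0.0876
[302.3 176.5 297.8 198.8] [0.6142 0.0127] [0.5476 0.0245] -10.07 0.0676 [0.6379 0.0205] [0.5632 0.0338] -10.07 0.0759
[349.2 140.3 325.9 137.5] [ 0.7258 -0.1254] [ 0.7333 -0.0554] -6.1 0.0703 [ 0.7632 -0.1344] [ 0.7715 -0.0559] -6.1 0.0789
```

Run:
```python
from h import *
t=np.load('top0.npy',allow_pickle=True).item();s=np.load('scene0.npy',allow_pickle=True).item()
a=cv2.resize(np.ascontiguousarray(s['color'][168:196,298:326,::-1]),None,fx=14,fy=14,interpolation=cv2.INTER_CUBIC)
b=cv2.resize(np.ascontiguousarray(t['color'][168:196,302:330,::-1]),None,fx=14,fy=14,interpolation=cv2.INTER_CUBIC)
cv2.imwrite('pics/hk.png',np.hstack([a,b]))
```

```text
(no output)
```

View pics/hk.png

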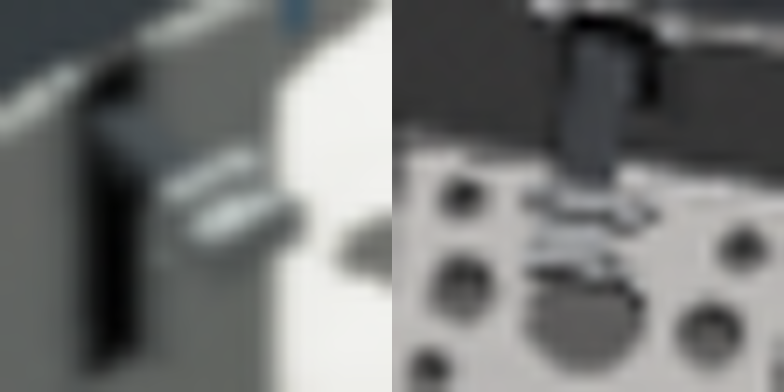

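Run:
```python
from h import *
t=np.load('top0.npy',allow_pickle=True).item();s=np.load('scene0.npy',allow_pickle=True).item()
S=lambda u,v:((u+.5)/14-.5+298,(v+.5)/14-.5+168)
T=lambda u,v:((u-392+.5)/14-.5+302,(v+.5)/14-.5+168)
print(tri(s,S(222,197),t,T(583,226)),onz(t,*T(583,226),.222),onz(s,*S(222,197),.222))
print('shoulder',tri(s,S(212,175),t,T(592,196)),'head',tri(s,S(236,217),t,T(578,248)))
w=np.array([.592,-.024])
for z in(.218,.225):print(proj(s,[*w,z]),proj(t,[*w,z]),S(222,197),T(583,226))
# probe head in gripper frame: reading original estimates
q=ctrl.get_state();print(q['time'],q['eef_pos'])
th=np.radians(-9.6);ey=np.array([-np.sin(th),np.cos(th),0]);
M=R.from_quat(q['tcp_rot']).as_matrix();zt=-ey
ang=np.degrees(np.arctan2(zt[1],zt[0])-np.arctan2(M[1,2],M[0,2]));print('turn',ang,(ang/90))
pre=np.array([*w,.27])-.075*ey;print(pre,M.T@(pre-q['eef_pos'])/.3)
```

```text
(array([ 0.596 , -0.0255,  0.2179]), np.float64(0.0003007753043221229)) [ 0.5952 -0.0257  0.222 ] [ 0.5933 -0.0225  0.222 ]
shoulder (array([ 0.6018, -0.0276,  0.2197]), np.float64(0.0006556771739013918)) head (array([ 0.5912, -0.0247,  0.2153]), np.float64(0.000480207600822986))
[314.0055 182.4258] [314.6259 184.9316] (313.39285714285717, 181.60714285714286) (315.17857142857144, 183.67857142857142)
[314.0043 180.9054] [314.5791 184.5989] (313.39285714285717, 181.60714285714286) (315.17857142857144, 183.67857142857142)
3.7 [ 0.5214 -0.1827  0.2655]
turn -114.20094692895412 -1.2688994103217124
[ 0.5795 -0.0979  0.27  ] [-0.0149  0.2245  0.2585]
```

>>> play_rows(rows=[[0,[0.0,0.06,0.07],[0.079,0,0]],[0,[0.0,0.12,0.14],[0.158,0,0]],[0,[0.0,0.18,0.21],[0.237,0,0]],[0,[0.014,0.218,0.267],[0.316,0,0]],[0,[0.014,0.218,0.267],[0.395,0,0]],[0,[0.014,0.218,0.267],[0.474,0,0]],[0,[0.014,0.218,0.267],[0.553,0,0]],[0,[0.014,0.218,0.267],[0.632,0,0]],[0,[0.014,0.218,0.267],[0.711,0,0]],[0,[0.014,0.218,0.267],[0.79,0,0]]])

```text
time: 4.53
eef_pos: [0.5821, -0.099, 0.2613]
tcp_rot: [0.337, 0.622, -0.337, 0.622]
contact_force: [-0.1, 0.1, -1.5]
opening: 0.415
```

>>> play_rows(rows=[[0,[0,0,0],[0.079,0,0]],[0,[0,0,0],[0.158,0,0]],[0,[0,0,0],[0.237,0,0]],[0,[0,0,0],[0.316,0,0]],[0,[0,0,0],[0.395,0,0]],[0,[0,0,0],[0.479,0,0]],[0,[0,0,0],[0.479,0,0]],[0,[0,0,0],[0.479,0,0]]])

```text
time: 5.2
eef_pos: [0.5821, -0.0991, 0.2613]
tcp_rot: [-0.539, -0.457, 0.539, -0.457]
contact_force: [-0.2, 0.4, -1.2]
opening: 0.418
```

Run:
```python
from h import *
s=ctrl.get_state();print(s['time'],s['eef_pos'],s['qpos'],s['contact_force']);M=R.from_quat(s['tcp_rot']).as_matrix();print(M,np.degrees(np.arctan2(M[1,2],M[0,2])))
c=cams.read_camera('scene');t=cams.read_camera('top');np.save('scene3.npy',c,allow_pickle=True);np.save('top3.npy',t,allow_pickle=True)
a=cv2.resize(np.ascontiguousarray(c['color'][150:210,300:360,::-1]),None,fx=8,fy=8,interpolation=cv2.INTER_CUBIC)
b=cv2.resize(np.ascontiguousarray(t['color'][160:220,300:340,::-1]),None,fx=8,fy=8,interpolation=cv2.INTER_CUBIC)
cv2.imwrite('pics/pre.png',np.hstack([a,b]))
```

```text
5.2 [ 0.5821 -0.0991  0.2613] [-0.3402  0.0795  1.7591 -0.0001  1.3031  1.3944] [-0.2185  0.3802 -1.1583]
[[-0.      0.9866 -0.1631]
 [-0.0001 -0.1631 -0.9866]
 [-1.     -0.      0.0001]] -99.38781202215432
```

View pics/pre.png

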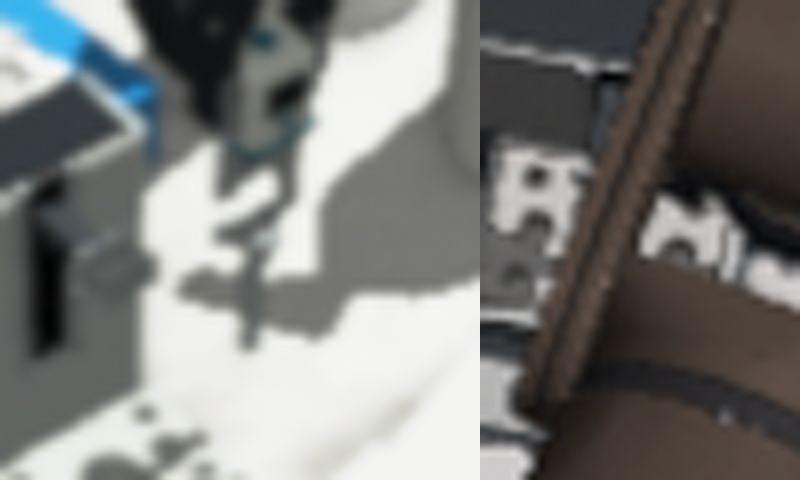

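Slot faces the hook: its mouth is at crop (225,210), and the stem tip is at (250,348). Now I'll measure the stem's offset against the TCP-predicted line.

Run:
```python
from h import *
c=np.load('scene3.npy',allow_pickle=True).item();g=c['color'].astype(float).mean(2)
P=np.array([.5821,-.0991,.1215]);M=np.array([.9866,-.1631,0])
for z in(0,.01,.03,.05,.0715,.085,.1,.127): print(z,proj(c,P+[0,0,z]),proj(c,P+[0,0,z]+.003*M)-proj(c,P+[0,0,z]))
print(g[178:197,322:342].astype(int))
```

```text
0 [330.9504 192.2843] [-0.5389 -0.4969]
0.01 [331.021  190.2829] [-0.5413 -0.4972]
0.03 [331.164  186.2286] [-0.546  -0.4978]
0.05 [331.3095 182.104 ] [-0.5509 -0.4983]
0.0715 [331.4687 177.5896] [-0.5562 -0.4988]
0.085 [331.5703 174.7112] [-0.5596 -0.4991]
0.1 [331.6845 171.4727] [-0.5634 -0.4994]
0.127 [331.894  165.5335] [-0.5705 -0.4998]
[[238 238 238 234 207 159 131 110  96  96 113 134 178 227 240 242 237 196
  137 118]
 [237 238 238 232 193 133 104  94  94 114 154 174 192 227 240 242 236 195
  137 118]
 [237 238 238 234 208 173 156 135 114 123 146 159 187 228 240 242 237 195
  136 117]
 [237 238 239 238 233 230 226 204 153 114 113 144 206 236 242 242 237 196
  135 116]
 [236 236 233 229 230 235 235 222 164 109 108 161 222 239 242 242 236 195
  135 116]
 [230 221 194 170 178 209 220 190 135  99 127 197 228 233 233 233 227 183
  132 116]
 [199 163 136 120 126 147 156 135 106  94 127 188 194 178 172 171 165 141
  121 115]
 [175 127 112 111 113 116 117 107  95  92 108 139 140 127 123 123 121 118
  115 114]
 [157 121 114 113 113 114 113 104  94  92  97 111 117 117 115 116 114 115
  
[... 159 characters left out ...]
 115 115
  116 117]
 [237 238 237 232 228 228 220 179 121  96 102 113 117 118 116 116 116 116
  117 126]
 [239 239 240 240 239 239 235 207 145 106 122 142 136 123 118 118 117 117
  120 146]
 [239 240 240 240 240 239 234 202 141 116 164 203 194 170 161 154 136 129
  148 180]
 [239 240 240 239 239 237 231 198 139 123 183 227 234 232 229 222 193 179
  210 230]
 [239 239 239 239 238 236 232 207 163 157 203 233 239 240 239 237 232 231
  236 241]
 [238 238 238 238 237 236 234 228 214 219 231 237 239 239 239 239 239 240
  241 243]
 [236 236 236 236 236 235 235 233 232 234 237 239 239 239 239 239 239 241
  242 243]
 [236 237 236 236 236 236 235 234 235 236 238 238 238 239 239 239 239 240
  241 243]]
```

>>> play_rows(rows=[[0,[0,0.002,-0.06],[0,0,0]],[0,[0,0.002,-0.1],[0,0,0]],[0,[0,0.002,-0.13],[0,0,0]],[0,[0,0.002,-0.15],[0,0,0]],[0,[0,0.002,-0.17],[0,0,0]],[0,[0,0.002,-0.17],[0,0,0]]])

```text
time: 5.8
eef_pos: [0.5911, -0.0477, 0.2613]
tcp_rot: [0.539, 0.458, -0.539, 0.458]
contact_force: [-0.8, 0.2, -2.1]
opening: 0.415
```

>>> play_rows(rows=[[0,[0,0,-0.02],[0,0,0]],[0,[0,0,-0.04],[0,0,0]],[0,[0,0,-0.04],[0,0,0]]])

```text
time: 6.05
eef_pos: [0.5931, -0.0361, 0.2613]
tcp_rot: [0.539, 0.458, -0.539, 0.457]
contact_force: [-0.2, -0.9, -2.2]
opening: 0.414
```

>>> play_rows(rows=[[0,[0,0,-0.02],[0,0,0]],[0,[0,0,-0.037],[0,0,0]],[0,[0,0,-0.037],[0,0,0]],[0,[0,0,-0.037],[0,0,0]]])

```text
time: 6.38
eef_pos: [0.5948, -0.0257, 0.2613]
tcp_rot: [-0.539, -0.458, 0.539, -0.458]
contact_force: [-0.5, 1.0, -1.8]
opening: 0.421
```

Run:
```python
from h import *
s=ctrl.get_state();print(s['time'],s['eef_pos'],s['contact_force'],s['wrist_torque'])
c=cams.read_camera('scene');np.save('scene4.npy',c,allow_pickle=True);save(c,'ins.png',(285,145,345,205),10)
```

```text
6.3833 [ 0.5948 -0.0257  0.2613] [-0.5317  0.9775 -1.8113] [ 0.0112  0.0293 -0.0326]
```

View pics/ins.png

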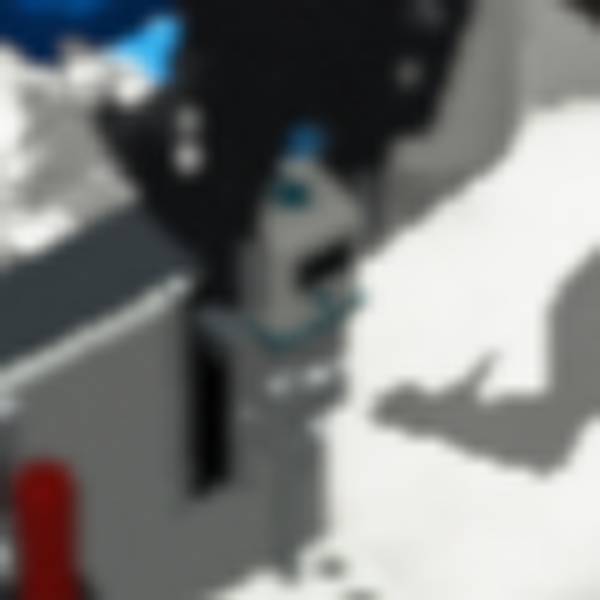

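Probe stands at the hook with no side force, so I lower it onto the pin in small steps.

>>> play_rows(rows=[[0,[0.01,0,-0.002],[0,0,0]],[0,[0.02,0,-0.002],[0,0,0]],[0,[0.02,0,-0.002],[0,0,0]]])

```text
time: 6.68
eef_pos: [0.5945, -0.0255, 0.2542]
tcp_rot: [-0.539, -0.458, 0.54, -0.457]
contact_force: [0.2, -0.7, -1.8]
opening: 0.415
```

>>> play_rows(rows=[[0,[0.005,0,0],[0,0,0]],[0,[0.01,0,0],[0,0,0]],[0,[0.01,0,0],[0,0,0]]])

```text
time: 6.93
eef_pos: [0.5949, -0.0255, 0.2529]
tcp_rot: [-0.539, -0.457, 0.539, -0.458]
contact_force: [-1.3, -0.2, 0.2]
opening: 0.417
```

Contact came at TCP z ≈ 0.253, as predicted (0.2527). Settling a touch more, then releasing.

>>> play_rows(rows=[[0,[0.004,0,0],[0,0,0]],[0,[0.004,0,0],[0,0,0]],[55,[0.004,0,0],[0,0,0]],[55,[0.004,0,0],[0,0,0]],[55,[0.004,0,0],[0,0,0]],[60,[0.0,0,0],[0,0,0]],[60,[0,0,0],[0,0,0]]])

```text
time: 7.52
eef_pos: [0.595, -0.0254, 0.2522]
tcp_rot: [0.539, 0.457, -0.539, 0.458]
contact_force: [-0.2, -0.3, 0.3]
opening: 0.602
```

Run:
```python
from h import *
s=ctrl.get_state();print(s['time'],s['eef_pos'],s['contact_force'],s['wrist_torque'],s['opening'],s['qpos'])
```

```text
7.5167 [ 0.595  -0.0254  0.2522] [-0.1953 -0.3053  0.2719] [-0.0052  0.0054 -0.0364] 0.6019302868842951 [-0.2129  0.0971  1.7568  0.      1.2875  1.5214]
```

>>> play_rows(rows=[[60,[-0.05,0,0],[0,0,0]],[60,[-0.15,0,0],[0,0,0]],[60,[-0.28,0,0],[0,0,0]],[60,[-0.28,-0.4,0],[0,0,0]],[60,[-0.28,-0.4,0],[0,0,0]],[60,[-0.28,-0.4,0],[0,0,0]],[60,[-0.28,-0.4,0],[0,0,0]]])

```text
time: 8.1
eef_pos: [0.4715, -0.0044, 0.3355]
tcp_rot: [-0.538, -0.459, 0.54, -0.457]
contact_force: [0.5, 0.1, -0.2]
opening: 0.602
```

Run:
```python
from h import *
s=ctrl.get_state();print(s['time'],s['eef_pos'],s['contact_force'])
c=cams.read_camera('scene');t=cams.read_camera('top');np.save('scene5.npy',c,allow_pickle=True);np.save('top5.npy',t,allow_pickle=True)
t0=np.load('top0.npy',allow_pickle=True).item()
a=cv2.resize(np.ascontiguousarray(c['color'][145:205,280:340,::-1]),None,fx=10,fy=10,interpolation=cv2.INTER_CUBIC)
cv2.imwrite('pics/hang.png',a)
def red(im,b):
    h=im.astype(int);m=((h[:,:,0]>90)&(h[:,:,0]>2.2*h[:,:,1])&(h[:,:,0]>2.2*h[:,:,2])).astype(np.uint8)
    u0,v0,u1,v1=b;m2=np.zeros_like(m);m2[v0:v1,u0:u1]=m[v0:v1,u0:u1];return m2
m=red(c['color'],(280,180,300,215))
for v in range(185,215):
    x=np.where(m[v])[0]
    if len(x):print('s',v,x.min(),x.max(),c['color'][v,x,0])
m=red(t0['color'],(268,172,290,195))
for v in range(172,195):
    x=np.where(m[v])[0]
    if len(x):print('t',v,x.min(),x.max(),t0['color'][v,x,0])
```

```text
8.1 [ 0.4715 -0.0044  0.3355] [ 0.4877  0.1017 -0.2013]
s 191 287 291 [160 192 208 210 189]
s 192 286 292 [130 184 211 225 230 219 168]
s 193 286 292 [115 173 202 216 223 205 157]
s 194 287 292 [129 158 174 173 154 127]
s 195 287 291 [ 98 114 122 120 113]
s 196 288 291 [97 99 99 99]
s 197 288 291 [93 96 95 96]
s 198 288 291 [93 96 94 93]
s 199 288 291 [93 95 93 93]
s 200 288 291 [92 96 94 94]
s 201 288 291 [94 95 94 94]
s 202 288 292 [93 95 93 92 95]
s 203 288 292 [91 95 93 91 91]
s 204 289 290 [94 93]
s 205 289 290 [94 93]
t 180 275 278 [148 159 158 119]
t 181 274 279 [139 154 160 166 157 104]
t 182 274 279 [148 156 165 172 171 119]
t 183 274 279 [147 156 164 174 166 128]
t 184 274 280 [127 149 155 161 129 101 101]
t 185 275 280 [104 117  96  93  98]
```

View pics/hang.png

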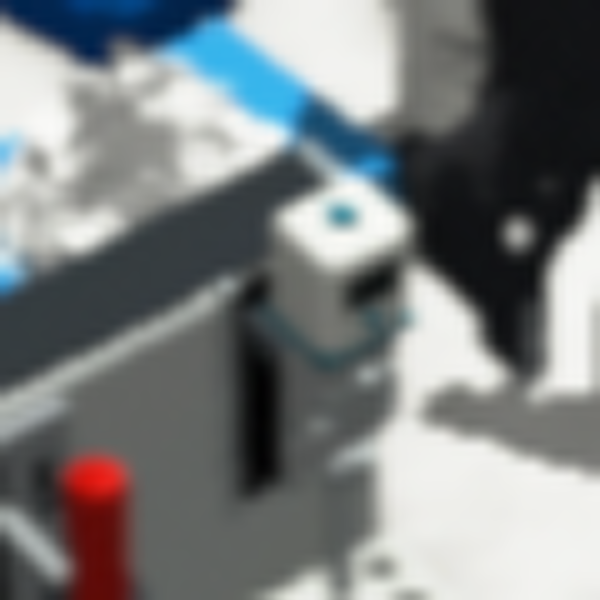

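Probe hangs upright on the hook at crop (335,260), let go. The red post's top is at scene (289,192.5) and top (276.6,182.3).

Run:
```python
from h import *
t=np.load('top0.npy',allow_pickle=True).item();s=np.load('scene5.npy',allow_pickle=True).item()
st=ctrl.get_state();M=R.from_quat(st['tcp_rot']).as_matrix()
p,e=tri(s,(289.1,192.5),t,(276.6,182.3));print(p,e)
for a,b in(((289.1,193),(276.6,182.3)),((289.1,192.5),(276.6,182.8))):print(tri(s,a,t,b))
th=np.radians(-9.6);ex=np.array([np.cos(th),np.sin(th)]);ey=np.array([-ex[1],ex[0]])
w=np.array([.595,-.0252]);d=p[:2]-w;print('from hook heater axes',d@ex,d@ey)
# housing front top edge: from top view pixels
for q in((250.1+425/5-.4,135+180/5-.4),(250+97/5-.4,135+138/5-.4)):
    h=onz(t,*q,.235)[:2]-w;print('housing',h@ex,h@ey)
print(M.T@(np.array([p[0],p[1],.30])-st['eef_pos'])/.3)
```

```text
[0.5932 0.0867 0.2538] 0.0006532311095248747
(array([0.5934, 0.0868, 0.2516]), np.float64(0.00031818891333297073))
(array([0.5921, 0.0869, 0.2545]), np.float64(0.0018467122152615067))
from hook heater axes -0.020446257677495458 0.10999100802116604
housing 0.04757028836458965 -0.05079412022329586
housing 0.03696589266903627 0.14643108580361247
[ 0.1228  0.3358 -0.3671]
```

>>> play_rows(rows=[[100,[0.1,0.336,-0.367],[0,0,0]],[100,[0.1,0.336,-0.367],[0,0,0]],[100,[0.1,0.336,-0.367],[0,0,0]],[100,[0.1,0.336,-0.367],[0,0,0]],[100,[0.1,0.336,-0.367],[0,0,0]],[100,[0.1,0.336,-0.367],[0,0,0]]], force=60)

```text
time: 8.7
eef_pos: [0.5955, 0.087, 0.3044]
tcp_rot: [-0.538, -0.458, 0.54, -0.457]
contact_force: [-0.3, 0.2, -0.5]
opening: 0.999
```

Run:
```python
from h import *
st=ctrl.get_state();M=R.from_quat(st['tcp_rot']).as_matrix();print(st['eef_pos'],st['contact_force'],st['opening'])
print(M.T@(np.array([.593,.0867,.225])-st['eef_pos'])/.3)
```

```text
[0.5955 0.087  0.3044] [-0.2989  0.219  -0.506 ] 0.9986382556407588
[ 0.2647 -0.0072  0.0021]
```

>>> play_rows(rows=[[100,[0.1,-0.006,0.002],[0,0,0]],[100,[0.2,-0.006,0.002],[0,0,0]],[100,[0.265,-0.006,0.002],[0,0,0]],[100,[0.265,-0.006,0.002],[0,0,0]],[0,[0.265,-0.006,0.002],[0,0,0]],[0,[0.265,-0.006,0.002],[0,0,0]],[0,[0.265,-0.006,0.002],[0,0,0]],[0,[0.265,-0.006,0.002],[0,0,0]],[0,[0.265,-0.006,0.002],[0,0,0]],[0,[0.265,-0.006,0.002],[0,0,0]]])

```text
time: 9.53
eef_pos: [0.5927, 0.0861, 0.2285]
tcp_rot: [0.54, 0.457, -0.538, 0.458]
contact_force: [0.6, 0.1, 3.9]
opening: 0.223
```

Post gripped (19 mm). Pushing down 45 mm first, then feeling for the floor.

>>> play_rows(rows=[[0,[0.03,0,0],[0,0,0]],[0,[0.06,0,0],[0,0,0]],[0,[0.09,0,0],[0,0,0]],[0,[0.12,0,0],[0,0,0]],[0,[0.15,0,0],[0,0,0]],[0,[0.165,0,0],[0,0,0]],[0,[0.165,0,0],[0,0,0]]])

```text
time: 10.12
eef_pos: [0.5928, 0.0862, 0.1795]
tcp_rot: [0.54, 0.457, -0.539, 0.458]
contact_force: [-3.1, 0.4, 8.8]
opening: 0.223
```

>>> play_rows(rows=[[0,[0.01,0,0],[0,0,0]],[0,[0.01,0,0],[0,0,0]]])

```text
time: 10.28
eef_pos: [0.5928, 0.0862, 0.1773]
tcp_rot: [0.54, 0.457, -0.539, 0.458]
contact_force: [-3.7, -0.5, 9.0]
opening: 0.218
```

>>> play_rows(rows=[[0,[0.01,0,0],[0,0,0]],[0,[0.01,0,0],[0,0,0]]])

```text
time: 10.45
eef_pos: [0.5929, 0.0862, 0.1745]
tcp_rot: [0.54, 0.457, -0.538, 0.458]
contact_force: [-3.7, -0.1, 9.4]
opening: 0.218
```

>>> play_rows(rows=[[0,[0.01,0,0],[0,0,0]],[0,[0.01,0,0],[0,0,0]]])

```text
time: 10.62
eef_pos: [0.5929, 0.0862, 0.1716]
tcp_rot: [0.54, 0.457, -0.538, 0.458]
contact_force: [-4.4, 0.5, 9.7]
opening: 0.221
```

Force follows the spring only, at 57 mm of travel. Continuing.

>>> play_rows(rows=[[0,[0.008,0,0],[0,0,0]],[0,[0.008,0,0],[0,0,0]]])

```text
time: 10.78
eef_pos: [0.593, 0.0863, 0.171]
tcp_rot: [0.54, 0.457, -0.539, 0.458]
contact_force: [-7.7, 1.0, 16.0]
opening: 0.222
```

>>> play_rows(rows=[[0,[0.008,0,0],[0,0,0]],[0,[0.008,0,0],[0,0,0]]])

```text
time: 10.95
eef_pos: [0.5931, 0.0864, 0.1707]
tcp_rot: [0.54, 0.457, -0.539, 0.458]
contact_force: [-12.4, 1.3, 23.1]
opening: 0.22
```

Floor found at about 57 mm of travel (force jumped from 10 to 16–23 N). Easing up slightly, then swinging left along the lever's arc.

>>> play_rows(rows=[[0,[-0.014,0,0],[0,0,0]],[0,[-0.014,0.0,-0.018],[0.032,0,0]],[0,[-0.014,0.002,-0.036],[0.064,0,0]],[0,[-0.014,0.004,-0.053],[0.095,0,0]],[0,[-0.014,0.004,-0.053],[0.095,0,0]]])

```text
time: 11.37
eef_pos: [0.5965, 0.1024, 0.1715]
tcp_rot: [0.573, 0.415, -0.572, 0.416]
contact_force: [-5.6, -0.3, 11.2]
opening: 0.22
```

>>> play_rows(rows=[[0,[0,0.0,-0.018],[0.032,0,0]],[0,[0,0.002,-0.036],[0.064,0,0]],[0,[0,0.004,-0.053],[0.095,0,0]],[0,[0,0.004,-0.053],[0.095,0,0]]])

```text
time: 11.7
eef_pos: [0.6023, 0.1172, 0.1712]
tcp_rot: [0.602, 0.372, -0.601, 0.372]
contact_force: [-6.4, 0.1, 11.5]
opening: 0.219
```

>>> play_rows(rows=[[0,[0,0.0,-0.018],[0.032,0,0]],[0,[0,0.0,-0.018],[0.032,0,0]]])

```text
time: 11.87
eef_pos: [0.6047, 0.1219, 0.1712]
tcp_rot: [0.611, 0.356, -0.61, 0.357]
contact_force: [-5.3, -0.1, 10.5]
opening: 0.218
```

>>> play_rows(rows=[[0,[0,0.0,-0.012],[0.02,0,0]],[0,[0,0.0,-0.012],[0.02,0,0]]])

```text
time: 12.03
eef_pos: [0.6064, 0.1249, 0.1712]
tcp_rot: [0.616, 0.347, -0.616, 0.347]
contact_force: [-5.4, -0.6, 11.0]
opening: 0.223
```

Now 40 mm left (φ ≈ 0.39). Letting it rise.

>>> play_rows(rows=[[0,[-0.012,0,0],[0,0,0]],[0,[-0.024,0,0],[0,0,0]],[0,[-0.03,0,0],[0,0,0]],[0,[-0.03,0,0],[0,0,0]]])

```text
time: 12.37
eef_pos: [0.6062, 0.1245, 0.1804]
tcp_rot: [0.616, 0.347, -0.616, 0.347]
contact_force: [-5.9, -0.0, 10.0]
opening: 0.217
```

>>> play_rows(rows=[[0,[-0.01,0,0],[0,0,0]],[0,[-0.01,0,0],[0,0,0]]])

```text
time: 12.53
eef_pos: [0.606, 0.1244, 0.1824]
tcp_rot: [0.616, 0.347, -0.616, 0.347]
contact_force: [-4.7, 0.4, 8.2]
opening: 0.219
```

>>> play_rows(rows=[[0,[-0.01,0,0],[0,0,0]],[0,[-0.01,0,0],[0,0,0]]])

```text
time: 12.7
eef_pos: [0.6059, 0.1242, 0.1828]
tcp_rot: [-0.616, -0.347, 0.616, -0.347]
contact_force: [-0.9, -0.1, 1.2]
opening: 0.221
```

Ceiling met (force dropped to 1 N with no further rise): the lever rests in the pocket. Releasing and retreating up.

>>> play_rows(rows=[[50,[0,0,0],[0,0,0]],[60,[0,0,0],[0,0,0]],[80,[0,0,0],[0,0,0]],[80,[0,0,0],[0,0,0]],[80,[-0.1,0,0],[0,0,0]],[80,[-0.22,0,0],[0,0,0]],[80,[-0.35,0,0],[0,0,0]],[80,[-0.45,0,0],[0,0,0]],[80,[-0.45,-0.3,0],[0,0,0]],[80,[-0.45,-0.3,0],[0,0,0]]])

```text
time: 13.53
eef_pos: [0.5362, 0.1671, 0.321]
tcp_rot: [0.618, 0.346, -0.614, 0.347]
contact_force: [-0.8, 1.4, -0.1]
opening: 0.795
```

>>> play_rows(rows=[[80,[0,-0.2,-0.3],[0,0,0]],[80,[0,-0.2,-0.3],[0,0,0]],[80,[0,-0.2,-0.3],[0,0,0]],[80,[0,-0.2,-0.3],[0,0,0]]])

```text
time: 13.87
eef_pos: [0.5287, 0.2797, 0.3177]
tcp_rot: [0.615, 0.35, -0.615, 0.348]
contact_force: [-0.9, 0.0, -0.3]
opening: 0.798
```

Run:
```python
from h import *
st=ctrl.get_state();print(st['time'],st['eef_pos'],st['contact_force'])
c=cams.read_camera('scene');t=cams.read_camera('top');save(c,'end.png')
def red(im,b):
    h=im.astype(int);m=((h[:,:,0]>90)&(h[:,:,0]>2.2*h[:,:,1])&(h[:,:,0]>2.2*h[:,:,2])).astype(np.uint8)
    u0,v0,u1,v1=b;return [(v,np.where(m[v,u0:u1])[0].min()+u0,np.where(m[v,u0:u1])[0].max()+u0,int(h[v,u0:u1,0].max())) for v in range(v0,v1) if m[v,u0:u1].any()]
print(red(c['color'],(262,175,300,235)));print(red(t['color'],(255,165,292,195)))
print('post pred',proj(c,[.6057,.124,.211]),proj(t,[.6057,.124,.211]))
# probe head top: teal dot
P=[.595,-.0254,.113+.177-.046];print('dot pred',proj(c,P),proj(t,P))
for n,i in(('s',c),('t',t)):
    u,v=map(int,proj(i,P));h=cv2.cvtColor(i['color'],cv2.COLOR_RGB2HSV)[v-12:v+13,u-12:u+13]
    m=(h[...,0]>85)&(h[...,0]<105)&(h[...,1]>110)&(h[...,2]>60);y,x=np.where(m);print(n,list(zip(x+u-12,y+v-12)))
    # change at bystanders
    o=np.load(('scene0' if n=='s' else 'top0')+'.npy',allow_pickle=True).item()['color'].astype(int)
    for k,b in(('bottle',(205,245,275,278)if n=='s' else(205,155,228,178)),('jar',(243,270,275,305) if n=='s' else(203,196,233,226))):
        print(k,np.abs(i['color'].astype(int)-o)[b[1]:b[3],b[0]:b[2]].mean())
```

```text
13.8667 [0.5287 0.2797 0.3177] [-0.8895  0.0172 -0.2659]
[(204, np.int64(279), np.int64(280), 97), (205, np.int64(278), np.int64(280), 180), (206, np.int64(278), np.int64(281), 220), (207, np.int64(278), np.int64(281), 207), (208, np.int64(278), np.int64(281), 154), (209, np.int64(279), np.int64(281), 195), (210, np.int64(279), np.int64(281), 227), (211, np.int64(279), np.int64(281), 226), (212, np.int64(278), np.int64(281), 216), (213, np.int64(278), np.int64(281), 223), (214, np.int64(278), np.int64(281), 226), (215, np.int64(278), np.int64(281), 228), (216, np.int64(278), np.int64(281), 229), (217, np.int64(278), np.int64(280), 231), (218, np.int64(278), np.int64(280), 235)]
[(178, np.int64(265), np.int64(267), 208), (179, np.int64(264), np.int64(269), 208), (180, np.int64(264), np.int64(269), 208), (181, np.int64(264), np.int64(270), 210), (182, np.int64(264), np.int64(270), 209), (183, np.int64(269), np.int64(270), 209), (184, np.int64(270), np.int64(270), 209)]
post pred [278.4132 206.2401] [265.957 180.027]
dot pred [313.6219 176.0595] [314.9437 182.6732]
s []
bottle 6.533044733044733
jar 7.78452380952381
t [(np.int64(314), np.int64(182)), (np.int64(315), np.int64(182)), (np.int64(316), np.int64(182)), (np.int64(314), np.int64(183)), (np.int64(315), np.int64(183)), (np.int64(316), np.int64(183))]
bottle 10.2236925015753
jar 39.68962962962963
```

>>> play_rows(rows=[[80,[-0.3,0,0.35],[0,0,0]],[80,[-0.3,0,0.35],[0,0,0]],[80,[-0.3,0,0.35],[0,0,0]],[80,[-0.3,-0.15,0.7],[0,0,0]],[80,[-0.3,-0.15,0.7],[0,0,0]],[80,[-0.3,-0.15,0.7],[0,0,0]],[80,[-0.3,-0.15,0.7],[0,0,0]]])

```text
time: 14.55
eef_pos: [0.379, 0.1158, 0.4097]
tcp_rot: [0.618, 0.345, -0.616, 0.347]
contact_force: [0.5, 1.2, 0.0]
opening: 0.8
```

Run:
```python
from h import *
st=ctrl.get_state();print(st['time'],st['eef_pos'],st['contact_force'])
c=cams.read_camera('scene');t=cams.read_camera('top')
th=np.radians(-9.6)
for n,i in(('s',c),('t',t)):
    o=np.load(('scene0' if n=='s' else 'top0')+'.npy',allow_pickle=True).item()['color']
    def cen(im,b):
        h=im[b[1]:b[3],b[0]:b[2]].astype(int);m=(h[:,:,0]>90)&(h[:,:,0]>2.2*h[:,:,1])&(h[:,:,0]>2.2*h[:,:,2]);y,x=np.where(m);return (len(x),x.mean()+b[0],y.mean()+b[1]) if len(x) else None
    b=(243,270,275,305) if n=='s' else(203,196,233,226);print(n,'jar',cen(o,b),cen(i['color'],b))
    b=(205,245,240,278)if n=='s' else(205,155,228,178);a=o[b[1]:b[3],b[0]:b[2]];d=i['color'][b[1]:b[3],b[0]:b[2]]
    print('bottle diff',np.abs(a.astype(int)-d).mean(),'shift',cv2.phaseCorrelate(np.float32(a.mean(2)),np.float32(d.mean(2))))
    print('post',cen(i['color'],(262,175,300,235)if n=='s' else(255,165,292,195)))
    u,v=map(int,proj(i,[.595,-.0254,.244]));h=i['color'][v-8:v+9,u-8:u+9].astype(int);y,x=np.where((h[...,2]-h[...,0]>40));print('dot',len(x),x.mean()+u-8 if len(x) else 0,y.mean()+v-8 if len(x) else 0)
```

```text
14.55 [0.379  0.1158 0.4097] [0.5058 1.1537 0.0232]
s jar (384, np.float64(256.6015625), np.float64(286.5885416666667)) (376, np.float64(256.6808510638298), np.float64(286.79255319148933))
bottle diff 0.5191919191919192 shift ((0.012004710808302121, 0.022183863871674703), 1.000992440055182)
post (69, np.float64(278.8695652173913), np.float64(210.42028985507247))
dot 0 0 0
t jar (343, np.float64(217.2944606413994), np.float64(210.6268221574344)) (343, np.float64(217.2944606413994), np.float64(210.6268221574344))
bottle diff 5.335223692501575 shift ((-0.05866219551385399, -0.09735513699303056), 0.9794691730704572)
post (32, np.float64(266.96875), np.float64(180.59375))
dot 8 315.0 182.5
```

Run:
```python
from h import *
c=cams.read_camera('scene');print(proj(c,ctrl.get_state()['eef_pos']))
t=cams.read_camera('top');print(onz(t,266.97,180.3,.211))
h=c['color'][165:190,302:326].astype(int);print((h[...,2]-h[...,0])[::1].max(),h.mean(2).astype(int)[::2,::2])
y,x=np.where(h[...,2]-h[...,0]>12);print(list(zip(x+302,y+165)))
```

```text
[334.5692 197.8984]
[0.6049 0.1209 0.211 ]
39 [[ 60  59  59  60  59  60  90 184 115  88  36  16]
 [ 59  59  59  59  59  94 157 158  99  67  25  17]
 [ 59  60  59  66  49  91 118  99  76  38  23  18]
 [ 60  65  74  63  35  37  55  53  47  39  24  20]
 [147  69  18  42  38  37  37  41  41  37  22  20]
 [ 97  24   9  70  35  22  21  36  89 172  63  19]
 [ 78  22  33 144  53  19  20  42 183 170  29  18]
 [ 78  25  35 102  39  19  20  66 152  80  20  18]
 [ 80  25  33  93  41  18  20  73  62  26  19  18]
 [ 82  27  26  85  42  19  19  18  18  19  18  18]
 [ 85  38  49  93  61  19  18  19  19  19  18  18]
 [ 84  41  59  74  74  25  20  19  19  19  18  27]
 [ 84  32  30  65  71  35  18  20  19  19  24 141]]
[(np.int64(317), np.int64(165)), (np.int64(318), np.int64(165)), (np.int64(319), np.int64(165)), (np.int64(320), np.int64(165)), (np.int64(318), np.int64(166)), (np.int64(319), np.int64(166)), (np.int64(320), np.int64(166)), (np.int64(318), np.int64(167)), (np.int64(319), np.int64(167)), (np.int64(320), np.int64(167)), (np.int64(318), np.int64(168)), (np.int64(319), np.int64(168)), (np.int64(320), np.int64(168)), (np.int64(318), np.int64(169)), (np.int64(319), np.int64(169)), (np.int64(320), np.int64(169)), (np.int64(306), np.int64(185)), (np.int64(307), np.int64(185)), (np.int64(306), np.int64(186)), (np.int64(307), np.int64(186)), (np.int64(306), np.int64(187)), (np.int64(307), np.int64(187)), (np.int64(308), np.int64(187)), (np.int64(308), np.int64(188))]
```

>>> play_rows(rows=[[80,[0,0.42,0.72],[0,0,0]],[80,[0,0.42,0.72],[0,0,0]],[80,[0,0.42,0.72],[0,0,0]],[80,[0,0.42,0.72],[0,0,0]],[80,[0,0.42,0.72],[0,0,0]],[80,[0,0.42,0.72],[0,0,0]],[80,[0,0.42,0.72],[0,0,0]],[80,[0,0.42,0.72],[0,0,0]]])

```text
time: 15.42
eef_pos: [0.3794, -0.1332, 0.4064]
tcp_rot: [-0.616, -0.347, 0.617, -0.345]
contact_force: [-0.5, 1.0, -0.5]
opening: 0.8
```

Run:
```python
from h import *
st=ctrl.get_state();print(st['time'],st['eef_pos'],st['contact_force'],st['dq'])
c=cams.read_camera('scene');print(proj(c,st['eef_pos']),'pred',proj(c,[.595,-.0254,.244]),proj(c,[.595,-.0254,.290]))
h=c['color'][145:195,298:332].astype(int);y,x=np.where(h[...,2]-h[...,0]>15);print(list(zip((x+298).tolist(),(y+145).tolist())))
```

```text
15.4167 [ 0.3794 -0.1332  0.4064] [-0.5197  1.0301 -0.4607] [ 0.0703 -0.0338  0.0082  0.0105  0.009   0.0087]
[393.0123 152.9239] pred [313.6219 176.0595] [313.6055 165.6416]
[(298, 145), (299, 145), (300, 145), (301, 145), (302, 145), (298, 146), (299, 146), (300, 146), (301, 146), (302, 146), (298, 147), (299, 147), (300, 147), (301, 147), (302, 147), (303, 147), (298, 148), (299, 148), (300, 148), (301, 148), (302, 148), (303, 148), (304, 148), (298, 149), (299, 149), (300, 149), (301, 149), (302, 149), (303, 149), (304, 149), (305, 149), (306, 149), (298, 150), (299, 150), (300, 150), (301, 150), (302, 150), (303, 150), (304, 150), (305, 150), (306, 150), (307, 150), (298, 151), (299, 151), (300, 151), (301, 151), (302, 151), (303, 151), (304, 151), (305, 151), (306, 151), (307, 151), (308, 151), (298, 152), (299, 152), (300, 152), (301, 152), (302, 152), (303, 152), (304, 152), (305, 152), (306, 152), (307, 152), (308, 152), (309, 152), (310, 152), (300, 153), (301, 153), (302, 153), (303, 153), (304, 153), (305, 153), (306, 153), (307, 153), (308, 153), (309, 153), (310, 153), 
[... 1027 characters left out ...]
61), (316, 161), (317, 161), (318, 161), (319, 161), (320, 161), (313, 162), (314, 162), (315, 162), (316, 162), (317, 162), (318, 162), (319, 162), (314, 163), (315, 163), (316, 163), (317, 163), (318, 163), (319, 163), (316, 164), (317, 164), (318, 164), (319, 164), (317, 165), (318, 165), (319, 165), (318, 166), (319, 166), (318, 167), (319, 167), (318, 168), (319, 168), (318, 169), (319, 169), (313, 175), (314, 175), (312, 176), (313, 176), (314, 176), (315, 176), (313, 177), (314, 177), (315, 177), (306, 186), (307, 186), (320, 186), (307, 187), (317, 187), (318, 187), (319, 187), (320, 187), (317, 188), (318, 188), (312, 190), (313, 190), (314, 190), (315, 190), (312, 191), (313, 191)]
```

The head's teal dot is at (313.7,176), against (313.6,176.1) predicted for seated with the lift down 46 mm. The checks agree, so I'm handing in.

```bash
python3 -c "
from plant import ctrl
print(ctrl.sign_off())"
```

```text
the job is handed in; nothing more can be done
None
```

The job is handed in at about 15.4 s of the 46 s allowed; the sign-off gives no verdict, so what follows is from my own checks.

**What I did:** I took the probe out of its sleeve, hung it on the raised hook and let go. I then gripped the red post and pushed it down until I felt the floor at about 57 mm (highest force about 26 N). From there I swung it left about 40 mm, let it rise about 11 mm into the pocket, released it and moved the arm clear.

**Last checks:**
- **Probe:** the dot on its head was within 0.2 px of where it should be in both cameras for a seated probe with the lift about 46 mm down. That puts the tip about 23 mm below the well's mouth.
- **Handle:** the post stayed down after release, at a swing of about 0.35 rad.
- **Bystanders:** the white bottle and the red-lidded jar show no shift (under 0.3 px).
- **Robot:** it stood clear, with only about 1 N of residual force at the wrist, which is sensor noise.

**Disagreements:** camera heights came out about 3 mm low throughout, which I allowed for. Two late checks were blocked by the arm (the jar from above, the head's dot from the scene camera). I moved the arm aside and repeated them, and both were fine. I inferred the probe's upright hang with the lift down from the dot position and did not measure its tilt.

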